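# Gauge two collimator barrels, reject the tight one, hold the good one down in the V-block

## Robot

A 6-joint arm with a two-finger parallel gripper is mounted at the origin on the work surface. World frame = base frame: x ahead of the robot, y to its left, z up, the work surface at z = 0. Lengths are in mm, angles in rad, forces in N, time in s.
With the tool pointing down it reaches from about 275 to 750 mm from the base axis. Payload 10.2 kg.
Tool frame: the origin (TCP) lies at the centre of the arm's flange, where the gripper is bolted on; the fingertips stand 173 mm ahead of it and the grasp point (between the pads) lies 155 mm ahead of it; z points along the fingers, y is the line along which they close (so a half turn about z gives the same grasp; the last joint's range is limited). The gripper opens to 85 mm and grips with 20 to 120 N. Pads are 22 mm wide; open, the fingers measure 114 mm over their backs; the gripper's body (76 mm by 85 mm) begins 54 mm behind the grasp point. The pads swing forward as they close: fully open they stand 13 mm farther back than shut.
Start: joints at [-1.444, 0.313, 1.498, -0, 1.331, -0.223], TCP at [179.91, -493.219, 404.694] pointing down, gripper open.
Joint ranges: [-2.94, 2.94], [-0.97, 2.17], [0.19, 2.56], [-1.23, 4.37], [0.02, 3.11], [-2.88, 2.88]. Speed limits (rad/s): [2.39, 2.39, 3.01, 3.14, 3.14, 3.14].

## Interface

Orientations are given as a unit quaternion [w, x, y, z].
In Python, from rig import status, capture, camera_info, ticket gives the robot as it stands.
- The arm moves only by the shell command python3 -m crank 'ROWS' [FORCE]. ROWS is JSON, a list of rows, each a list of 7 numbers: the shift along the tool's x, y, z as a fraction of full scale, then the turn, a rotation vector about the tool's x, y, z as a fraction of full scale, then the closure, from 0 (fully open) to 1 (shut). A call has 1 to 12 rows; each row is the pose to reach, as a shift and turn from the pose commanded when the call began, along the tool's axes at that moment; what a row does not reach only later rows make up. Full scale, the value 1, is 0.1 m for a shift and 45 degrees for a turn. A row lasts 1/10 s, in which the tool goes at most 50 mm and 8.59 degrees, less where a joint would pass 70% of its speed; a pose out of reach is approached as far as the arm can. A call with a number of a shift or a turn outside -1 to 1 is refused whole. A call with a gripper value outside its range is refused whole. The fingers move at their own pace and stop on an object; FORCE is the grip in N (left out, the last holds). Time passes only in rows, so rows that repeat a pose let the fingers close. It gives the time, the measured TCP pose, the force, the opening and the grip force at its end, in the units of the state.
- status.sense(): the state, without advancing time (a new reading comes with each control period).
- capture(name): name is "scene" or "top" or "wrist"; returns (picture, depth): 420x560x3 uint8, red, green, blue; 420x560 float32, mm along the optical axis (not along the pixel's ray), 0 where there is no reading.
- camera_info(name): a dict with "K" (3x3 intrinsics, pixels), "camera_from_world" (4x4, takes a point from world to camera coordinates). Camera axes: x right, y up, looking along -z (the intrinsics and any distortion apply to the point x, -y, -z); pixel columns grow to the right and rows downward; lengths in mm; the calibration is good to about 2 mm. A picture is of the moment at which its call begins: read the wrist's pose just before it. camera_info takes no time and is no camera call; for the wrist camera it gives the pose at the moment of the call.
- ticket.finish_job(): hands the job in; it is judged then, once.
The state is a dict: "time_s": time; "joints": joint angles; "dq": joint speeds; "tau": joint torques, N m; "eef_pos": TCP position; "ee_rot": TCP orientation; "force": force on the tool from outside, world axes, zero at the start; "wrist_torque": the same for the moment, N m; "grip_width": opening from 0.0 (shut) to 1.0 (fully open); "grip_force": force on a finger pad.
Only numpy, scipy, OpenCV 4.12 (cv2) and the standard library are available. Lean on these libraries where they do the work, as an engineer would, in place of code of your own. Each camera call takes 0.05 s, during which the arm holds its last target. There are 200 camera calls.

## Task

One of the two black collimator barrels in the beech rack has a bore that was not reamed through: slide barrels onto the gauge pin to find the one that goes fully home against the post, and lay the one that stops short in the red reject tray. After it has been home on the pin, lay the good barrel lengthwise in the V-block, centred over its two saddles, and hold it pressed down with about 10 N so that it bears on both V faces along its length, ready for the strap; finish while still holding it pressed there, with the other things on the counter left undisturbed.

Things in the scene. Friction and masses are not known exactly. Their poses are not given: they have to be found in the camera images.
- barrel_1: One of two look-alike barrels: black tube, brass line near each end, diameter 30 mm, length 110 mm, 0.1 to 0.2 kg. Origin at its middle on its axis, x along the tube; ends alike, may lie rolled about x. Starts in the rack. Grasp its middle from above, closing across x. One barrel (the pin shows which) has an 18 mm bore right through; the other narrows 12 mm inside each end and stops the pin.
- barrel_2: The other look-alike barrel; same outside, sizes, origin and axes as barrel_1.
- rack: Beech rack, fixed, base 120 x 160 x 12 mm, with two notched cheeks (16 mm thick, 68 mm clear between them, tops at 32 mm) that carry the two barrels side by side, parallel to the rack's x, 90 mm apart along its y. Origin at the centre of the underside. The barrel axes lie 41 mm above the counter.
- gauge: Bench plug gauge, fixed: dark base plate 85 x 70 x 12 mm, grey post 26 mm thick, 50 mm wide, top at 82 mm, and a level steel pin that stands out of the post along the gauge's +x. Origin under the post's front face, at counter height.
- pin_root (a point): Where the pin's axis meets the post's front face, 55 mm above the counter; x points outwards along the pin (16 mm diameter, 60 mm long, last 7 mm tapering to 11 mm). A barrel fully home has its end face against the post, its middle 55 mm out; one that does not fit stops with its middle 103 mm out. A barrel let go when home on the pin stays there.
- pin_tip (a point): The tip of the gauge pin, on its axis, 60 mm out from the post.
- vblock: V-block, fixed: steel base 130 x 72 x 14 mm with two aluminium saddles, each 24 mm long, at 28 to 52 mm either side of the middle along x (56 mm clear between them for the fingers). The 90 degree V runs along x and opens upwards: bottom 30 mm, upper edges 52 mm above the counter, 44 mm apart. Origin at the centre of the underside.
- vface_left: The V's face on the +y side (on both saddles), part of the V-block; origin and axes are those of vblock.
- vface_right: The V's face on the -y side (on both saddles), part of the V-block; origin and axes are those of vblock.
- v_seat (a point): Where the middle of a properly seated and centred barrel lies: on the V's centre plane, midway between the saddles, 51.2 mm above the counter; x along the V. A barrel let go in the V settles onto both faces by itself; a sideways push unloads one face, a straight downward push loads both alike.
- reject_tray: Red tray with a grey foam floor, fixed, 130 mm (x) x 170 mm (y) x 22 mm high, walls and floor 3 mm. Origin at the centre of the underside; a barrel is laid in it along y. A barrel lying in it has its axis 18 mm above the counter and may roll a little.
- cube_frame: Navy plastic open cube frame, 80 mm; bystander. Origin at the centre of its underside.
- spacer: Aluminium spacer block 60 x 32 x 20 mm; bystander. Origin at the centre of its underside.
- hammer: Small brass hammer with a rosewood grip, 190 mm; bystander, lying on the counter at the left.
- jaw_top (a point): Top of the sliding beech jaw on the wooden caliper track (300 x 44 mm, to the right), 80 mm high; bystander.
Not all that is in view belongs to the job. Leave any blue or purple look-alike of the barrel_1 alone.

How it is judged (in metres and radians):
On the way:
1. the barrel that fits is fully home on the gauge pin, its end against the post (x of barrel_1 in the frame of pin_root between 0.045 and 0.059 m and y of barrel_1 in the frame of pin_root between -0.004 and 0.004 m and z of barrel_1 in the frame of pin_root between -0.004 and 0.004 m and angle between the x axis of barrel_1 and the x axis of pin_root, either way round below 0.08 rad), for 0.2 s.
At the end, for the whole second after the job is handed in: The good barrel lies in the V-block: within 2 mm of its seat across and in height, 10 mm along, 0.03 rad in line, bearing on each V face with 3 to 30 N (weight alone gives under 1.4 N), fingers on it with over 3 N. The other barrel is at rest in the tray (x of barrel_1 in the frame of v_seat between -0.01 and 0.01 m and y of barrel_1 in the frame of v_seat between -0.002 and 0.002 m and z of barrel_1 in the frame of v_seat between -0.002 and 0.002 m and angle between the x axis of barrel_1 and the x axis of v_seat, either way round below 0.03 rad and contact force between barrel_1 and vface_left between 3 and 30 N and contact force between barrel_1 and vface_right between 3 and 30 N and contact force between the fingers and barrel_1 above 3 N and linear speed of barrel_1 below 0.02 m/s and x of barrel_2 in the frame of reject_tray between -0.055 and 0.055 m and y of barrel_2 in the frame of reject_tray between -0.075 and 0.075 m and height (world z) of barrel_2 below 0.026 m and linear speed of barrel_2 below 0.05 m/s); the arm keeps its last pose, push and grip.
It fails at once if a bystander (cube frame, spacer, hammer or caliper jaw) is shifted by more than 20 mm (distance of any of cube_frame, spacer, hammer, jaw_top from where it was at the start of the episode above 0.02 m).
It also fails if it takes over 72 s, if anything falls off the work surface, if the arm or the gripper's body presses on something with over 40 N, if the wrist force passes 120 N, or if a joint passes its speed limit or range.

## Working session

There is one attempt and no reset: what is moved stays moved. The work goes in short steps, Python scripts to look and compute and a shell command to move; the robot and the scene stay as the last step left them, time stands still between calls to the robot, and variables do not carry over. Pictures are saved under pics/ and viewed, at most 10 in all, crops included, and the job is handed in when it is done.

```bash
ls; mkdir -p pics
python3 - <<'E'
from rig import status,capture,camera_info
import cv2,numpy as np
print(status.sense())
for n in("top","scene"):
    p,d=capture(n); cv2.imwrite(f"pics/{n}0.png",p[:,:,::-1]); np.save(f"pics/{n}0.npy",d)
    i=camera_info(n); print(n,i)
E
```

```text
pics
{'time_s': 0.0, 'joints': array([-1.44439477e+00,  3.13432943e-01,  1.49844542e+00, -5.53244518e-06,
        1.33099358e+00, -2.23432453e-01]), 'dq': array([-3.69928889e-04,  3.21070666e-05, -7.82070989e-04, -1.11915619e-04,
        7.05920421e-04, -6.46860111e-04]), 'tau': array([ 1.29792884e-04, -4.12266254e+01, -2.59741187e+01, -1.36932263e-04,
        4.24539248e-03, -3.46801787e-08]), 'eef_pos': array([ 179.90609246, -493.16717078,  404.14052397]), 'ee_rot': array([-6.39019585e-04,  9.84740670e-01,  1.74027022e-01,  2.83368576e-05]), 'force': array([-0.3980049 ,  0.18995228, -0.44102825]), 'wrist_torque': array([ 0.03379097, -0.02588703, -0.01778718]), 'grip_force': 0.0, 'grip_width': 1.0016002014734053}
top {'K': array([[408.43878025,   0.        , 280.29425439],
       [  0.        , 408.43878025, 214.99538446],
       [  0.        ,   0.        ,   1.        ]]), 'camera_from_world': array([[ 1.00079277e-02, -9.99948576e-01, -1.63912992e-03,
        -1.38782387e+01],
       [ 9.70426789e-01,  9.31705630e-03,  2.41215753e-01,
        -5.26105999e+02],
       [-2.41188077e-01, -4.00472540e-03,  9.70470130e-01,
        -1.08328888e+03],
       [ 0.00000000e+00,  0.00000000e+00,  0.00000000e+00,
         1.00000000e+00]])}
scene {'K': array([[483.55990043,   0.        , 282.78617272],
       [  0.        , 483.55990043, 213.1433989 ],
       [  0.        ,   0.        ,   1.        ]]), 'camera_from_world': array([[-2.28383976e-01,  9.73517274e-01,  1.02409498e-02,
         1.27734995e+02],
       [-6.27741838e-01, -1.55290222e-01,  7.62774627e-01,
         2.52571447e+02],
       [ 7.44164595e-01,  1.67776829e-01,  6.46583321e-01,
        -2.05685725e+03],
       [ 0.00000000e+00,  0.00000000e+00,  0.00000000e+00,
         1.00000000e+00]])}
```

View pics/top0.png

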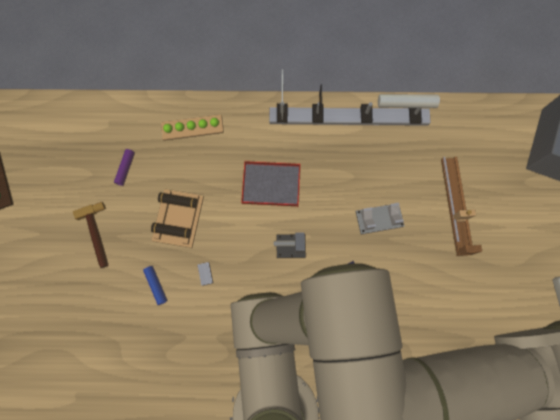

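View pics/scene0.png

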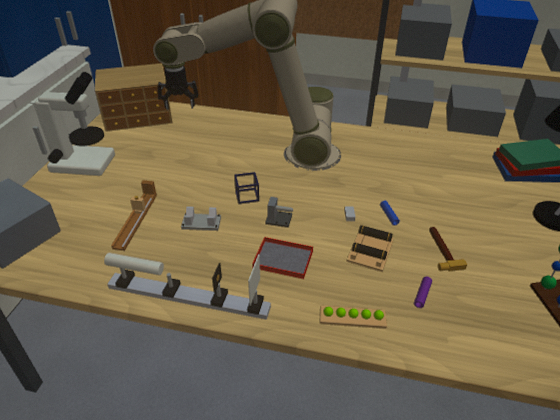

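The top view shows the barrels in the rack at about (178,200) and (171,230). The gauge is at (291,246) with its pin pointing left (+y), the tray at (271,184) and the V-block at (380,218). The scene view shows the cube frame at (247,187), which the arm hides from above. Next: a coarse world fit from depth.

```bash
cat > h.py <<'E'
import numpy as np,cv2
from scipy.spatial.transform import Rotation as R
from rig import status,capture,camera_info
def cloud(d,i):
    K,T=i["K"],i["camera_from_world"]; v,u=np.indices(d.shape)
    c=np.stack([(u-K[0,2])/K[0,0]*d,-(v-K[1,2])/K[1,1]*d,-d],-1)
    w=(c-T[:3,3])@T[:3,:3]; w[d<=0]=np.nan; return w
def rect(p):
    c,s,a=cv2.minAreaRect(p[:,:2].astype(np.float32)); 
    if s[0]<s[1]: s=s[::-1]; a+=90
    a=(a+90)%180-90
    return np.round([*c,*s,a],1),len(p)
def sel(w,lo,hi,box):
    x0,x1,y0,y1=box
    m=(w[...,0]>x0)&(w[...,0]<x1)&(w[...,1]>y0)&(w[...,1]<y1)&(w[...,2]>lo)&(w[...,2]<hi)
    return w[m]
E
python3 - <<'E'
from h import *
w=cloud(np.load("pics/top0.npy"),camera_info("top")); ws=cloud(np.load("pics/scene0.npy"),camera_info("scene"))
for n,(u,v) in dict(b1=(178,200),b2=(171,230),rack=(180,215),pin=(282,244),post=(300,242),tray=(271,184),vb=(380,218),s1=(367,218),s2=(396,215),spacer=(205,273),ham=(90,210),counter=(230,260)).items(): print(n,w[v,u].round(1))
def box(w,v,u,r=30): c=w[v,u]; return c[0]-r,c[0]+r,c[1]-r,c[1]+r
b=box(w,200,178,35);print('b1',rect(sel(w,44,70,b)))
b=box(w,230,171,35);print('b2',rect(sel(w,44,70,b)))
c=w[215,180];print('rack',rect(sel(w,6,40,(c[0]-120,c[0]+120,c[1]-90,c[1]+90))))
b=box(w,246,291,80)
print('gauge low',rect(sel(w,6,18,b)),'post',rect(sel(w,74,90,b)),'pin',rect(sel(w,52,68,b)))
b=box(w,218,380,80)
print('vb',rect(sel(w,7,60,b)),'sad',rect(sel(w,38,60,b)))
b=box(w,184,271,110)
print('tray',rect(sel(w,12,30,b)))
p=ws[165:205,228:266].reshape(-1,3);p=p[p[:,2]>10];print('cube',rect(p),p[:,2].max())
E
```

```text
b1 [569.9 284.4  55.1]
b2 [482.5 298.4  53.2]
rack [536.5 286.8  11.5]
pin [444.7 -14.3  58.6]
post [446.7 -63.2  81.6]
tray [637.3  20.6   4.1]
vb [ 531.9 -300.2   16.3]
s1 [ 527.7 -258.8   32.2]
s2 [ 536.8 -342.2   34.8]
spacer [366.5 202.3  20. ]
ham [544.5 545.1  29.5]
counter [407.4 136.4  -5.5]
b1 (array([574.5, 284.2,  73. ,  30.2,  81.6]), 243)
b2 (array([485.5, 298.3,  73.6,  29.4,  80.8]), 252)
rack (array([537.5, 292.4, 230.3, 160.8,   7.4]), 1463)
gauge low (array([457.7, -32.5, 160.8, 130.6, -82.2]), 399) post (array([450.3, -62. ,  49.6,  24.9,   0.5]), 178) pin (array([445.2, -34.1,  84.7,  27.8,  73.6]), 135)
vb (array([ 547.4, -297.4,  130.8,  101.8,  -78. ]), 1085) sad (array([ 534.1, -300.6,  104.9,   56.8,  -79.3]), 274)
tray (array([638.6,  20.7, 170.2, 132.2,  87.5]), 314)
cube (array([ 348.9, -190.1,   94.5,   80.5,   25.5]), 251) 84.35533885482326
```

```bash
python3 -m crank '[[0.9,0,0,0,0,-0.2,0],[0.9,0,0,0,0,-0.4,0],[0.9,0,0,0,0,-0.6,0],[0.9,0,0,0,0,-0.8,0],[0.9,0,0,0,0,-1,0],[0.9,0,0,0,0,-1,0]]' | tail -c 400
python3 -m crank '[[0.9,0.55,0,0,0,-0.2,0],[0.9,0.55,0,0,0,-0.4,0],[0.9,0.55,0,0,0,-0.555,0],[0.9,0.55,0,0,0,-0.555,0]]' >/dev/null
python3 -m crank '[[1,1,0,0,0,0,0],[1,1,0,0,0,0,0],[1,1,0,0,0,0,0],[1,1,0,0,0,0,0],[1,1,0,0,0,0,0]]'
python3 - <<'E'
from h import *
s=status.sense();print(s["time_s"],s["eef_pos"],s["joints"])
i=camera_info("wrist");p,d=capture("wrist");cv2.imwrite("pics/w1.png",p[:,:,::-1]);np.savez("pics/w1",d=d,K=i["K"],T=i["camera_from_world"])
w=cloud(d,i);print(w[210,280],w[0,0],w[-1,-1],i["K"][0])
E
```

```text
time_s: 0.7
eef_pos: [264.6, -462.3, 404.4]
ee_rot: [-0.0, 0.842, 0.54, 0.0]
force: [1.4, 0.1, -0.0]
grip_width: 0.997
grip_force: 0.0
time_s: 1.6
eef_pos: [452.1, -304.3, 404.5]
ee_rot: [-0.0, 0.708, 0.706, -0.0]
force: [0.2, -0.3, 0.0]
grip_width: 1.002
grip_force: 0.0
1.6 [ 452.07676665 -304.2671993   404.46107786] [-8.07414634e-01  3.57171451e-01  1.43714150e+00 -4.30381161e-04
  1.34767402e+00 -8.05133580e-01]
[ 447.6715035  -339.164303      1.20770944] [ 195.22345961 -139.64703179    1.3205262 ] [ 511.94359288 -291.59949161  312.55453434] [363.57697815   0.         284.71505266]
```

View pics/w1.png

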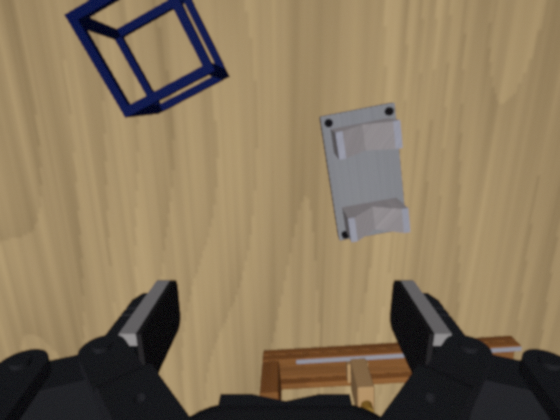

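The wrist view shows the V-block at (365,170) and the cube frame at (150,50). I'll fit the V-block here, then move on to survey the gauge and the rack.

```bash
python3 -m crank '[[1,0.2,0,0,0,0,0],[1,0.2,0,0,0,0,0],[1,0.2,0,0,0,0,0],[1,0.2,0,0,0,0,0]]' >/dev/null
python3 -m crank '[[1,0,0,0,0,0,0],[1,0,0,0,0,0,0],[1,0,0,0,0,0,0],[1,0,0,0,0,0,0]]' >/dev/null
cat > shot.py <<'E'
import sys
from h import *
n=sys.argv[1]; s=status.sense(); i=camera_info("wrist");p,d=capture("wrist");cv2.imwrite(f"pics/{n}.png",p[:,:,::-1]);np.savez(f"pics/{n}",d=d,K=i["K"],T=i["camera_from_world"],e=s["eef_pos"])
print(n,s["time_s"],s["eef_pos"].round(1),s["ee_rot"].round(4))
E
python3 shot.py w2
python3 -m crank '[[1,0.3,0,0,0,0,0],[1,0.3,0,0,0,0,0],[1,0.3,0,0,0,0,0],[1,0.3,0,0,0,0,0]]' >/dev/null
python3 -m crank '[[1,0,0,0,0,0,0],[1,0,0,0,0,0,0],[1,0,0,0,0,0,0],[1,0,0,0,0,0,0]]' >/dev/null
python3 -m crank '[[1,0,0,0,0,0,0],[1,0,0,0,0,0,0],[1,0,0,0,0,0,0],[1,0,0,0,0,0,0]]' >/dev/null
python3 shot.py w3
python3 - <<'E'
from h import *
def ld(n): z=np.load(f"pics/{n}.npz"); return cloud(z["d"],dict(K=z["K"],camera_from_world=z["T"]))
w=ld("w1"); b=(475,600,-380,-220)
print("vb base",rect(sel(w,10,17,b)),"all",rect(sel(w,8,60,b)),"sad",rect(sel(w,20,60,b)),"edges",rect(sel(w,49,60,b)))
w=ld("w2"); b=(390,510,-130,60)
print("g all",rect(sel(w,7,18,b)),"post",rect(sel(w,76,90,b)),"pin",rect(sel(w,50,70,b)))
P=sel(w,50,70,b); print("pin zmax",P[:,2].max())
w=ld("w3"); b=(420,650,180,400)
print("zc",np.nanmedian(w[...,2]))
P=sel(w,46,70,b); c=P[:,0]+P[:,1]*0.16
for m in ((P[:,0]-530)*1+0.16*(P[:,1]-290)>0, (P[:,0]-530)+0.16*(P[:,1]-290)<0): print("bar",rect(P[m]),np.percentile(P[m][:,2],98))
print("rack",rect(sel(w,8,70,b)))
E
python3 - <<'E'
import cv2,numpy as np
a=[cv2.imread(f"pics/w{k}.png")[:300] for k in(2,3)]
cv2.imwrite("pics/w23.png",np.vstack(a)[:, :])
E
```

```text
w2 2.45 [ 472.1 -105.1  404.8] [ 3.000e-04  7.075e-01  7.067e-01 -2.000e-04]
w3 3.7 [502.8 194.6 404.4] [ 1.000e-04  7.074e-01  7.068e-01 -3.000e-04]
vb base (array([ 533.4, -299.7,  130.5,   72.1,  -79.3]), 5180) all (array([ 533.4, -299.7,  130.5,   72.2,  -79.4]), 9427) sad (array([ 532.8, -297.9,  115.9,   62.7,  -78.8]), 3985) edges (array([ 533.5, -299.6,  104.5,   56.5,  -79.4]), 1170)
g all (array([449.2, -38.1,  84.4,  70. , -89.6]), 3537) post (array([450. , -61.1,  50. ,  26.2,   1.4]), 2065) pin (array([450.9, -18.4,  60.6,  46.9, -90. ]), 1541)
pin zmax 69.84980649100916
zc 0.9231352124782823
bar (array([574.7, 291.2, 110.3,  29.2,  80.8]), 4830) 57.54703574103954
bar (array([485.2, 299.2, 102.8,  29.1,  80.8]), 4454) 57.406546766482094
rack (array([530.1, 295.4, 160.2, 120.4,  -9.2]), 23462)
```

View pics/w23.png

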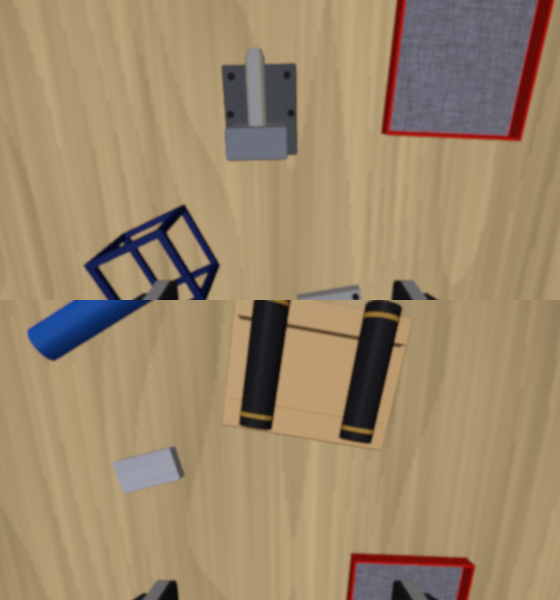

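The upper half (gauge) shows the pin pointing up (+y) at columns 250-262 and the post at (256,142). The lower half (rack) shows both barrels, with axis angle 80.8° and 90 mm between them. All sizes match what was given. I'll grasp the far-x barrel first and refine the pin and tray fits in the same step.

```bash
python3 -m crank '[[0.95,0.72,0,0,0,0.18,0],[0.95,0.72,0,0,0,0.204,0],[0.95,0.72,0,0,0,0.204,0],[0.95,0.72,0,0,0,0.204,0]]' >/dev/null
python3 -m crank '[[0,0,0.5,0,0,0,0],[0,0,1,0,0,0,0],[0,0,1,0,0,0,0]]' >/dev/null
python3 -m crank '[[0,0,0.3,0,0,0,0],[0,0,0.5,0,0,0,0],[0,0,0.5,0,0,0,0],[0,0,0.5,0,0,0,0]]'
python3 - <<'E'
from h import *
def ld(n): z=np.load(f"pics/{n}.npz"); return cloud(z["d"],dict(K=z["K"],camera_from_world=z["T"]))
w=ld("w2"); 
P=sel(w,50,70,(430,475,-40,5)); print("pin",rect(P),np.percentile(P[:,2],97))
for y in range(-44,14,6):
    Q=P[abs(P[:,1]-y)<3]
    if len(Q)>5: print(y,len(Q),Q[:,0].min().round(1),Q[:,0].max().round(1),Q[Q[:,2]>Q[:,2].max()-1.5][:,0].mean().round(1),Q[:,2].max().round(1))
for k in ("w1","w2","w3"):
    Q=sel(ld(k),16,26,(540,720,-90,130)); print(k,"tray",rect(Q) if len(Q)>5 else 0)
P=sel(ld("w2"),74,90,(400,500,-100,0)); print("post",np.percentile(P[:,1],[1,99]),np.percentile(P[:,0],[1,99]),np.median(P[:,2]))
E
python3 shot.py w4
```

```text
time_s: 4.85
eef_pos: [574.9, 290.2, 257.5]
ee_rot: [0.001, 0.762, 0.648, 0.001]
force: [-0.4, -0.0, 0.1]
grip_width: 0.997
grip_force: 0.0
pin (array([449.1, -17.4,  44.9,  15.9, -88.8]), 1130) 64.22237157963856
-38 112 442.5 457.5 449.3 65.0
-32 152 441.6 456.9 449.6 64.5
-26 133 441.8 456.9 449.6 64.7
-20 154 441.3 457.0 449.6 65.0
-14 154 441.4 457.0 449.5 64.2
-8 154 440.9 456.5 448.9 65.1
-2 159 441.0 456.5 448.4 65.6
4 112 441.4 456.6 447.9 64.7
w1 tray 0
w2 tray (array([636.9,  -3. , 131.4, 120.4,  -2.4]), 2156)
w3 tray (array([637.6,  22.1, 171.4, 130.5,  87.4]), 1716)
post [-73.71765836 -48.03321041] [425.78475838 474.20858975] 82.23389768930566
w4 4.85 [574.9 290.2 257.5] [7.000e-04 7.617e-01 6.479e-01 1.400e-03]
```

```bash
python3 -m crank '[[0,0,0.35,0,0,0,0],[0,0,0.6,0,0,0,0],[0,0,0.61,0,0,0,0],[0,0,0.61,0,0,0,0]]'
python3 -m crank '[[0,0,0,0,0,0,0.5],[0,0,0,0,0,0,1],[0,0,0,0,0,0,1],[0,0,0,0,0,0,1],[0,0,0,0,0,0,1],[0,0,0,0,0,0,1],[0,0,0,0,0,0,1],[0,0,0,0,0,0,1]]' 60
```

```text
time_s: 5.3
eef_pos: [574.7, 291.1, 195.7]
ee_rot: [0.0, 0.761, 0.648, 0.001]
force: [-0.3, -0.2, 1.0]
grip_width: 1.0
grip_force: 0.0
time_s: 6.1
eef_pos: [574.2, 291.1, 194.5]
ee_rot: [0.0, 0.761, 0.648, 0.0]
force: [-2.0, 0.2, 5.3]
grip_width: 0.335
grip_force: 59.2
```

```bash
python3 -m crank '[[0,0,-0.2,0,0,0,1],[0,0,-0.6,0,0,0,1],[0,0,-1,0,0,0,1],[0,0,-1,0,0,0,1]]'
python3 -m crank '[[0,0,-0.4,0,0,-0.15,1],[0,0,-0.4,0,0,-0.231,1],[0,0,-0.4,0,0,-0.231,1],[0,0,-0.4,0,0,-0.231,1]]' >/dev/null
python3 -m crank '[[-0.4,-0.3,0,0,0,0,1],[-0.8,-0.6,0,0,0,0,1],[-0.97,-0.66,0,0,0,0,1],[-0.97,-0.66,0,0,0,0,1]]' >/dev/null
python3 -m crank '[[-0.4,-0.3,0,0,0,0,1],[-0.8,-0.6,0,0,0,0,1],[-0.97,-0.66,0,0,0,0,1],[-0.97,-0.66,0,0,0,0,1],[-0.97,-0.66,0,0,0,0,1]]'
python3 -m crank '[[0,0,0.4,0,0,0,1],[0,0,0.8,0,0,0,1],[0,0,1,0,0,0,1],[0,0,1,0,0,0,1],[0,0,1,0,0,0,1],[0,0,1,0,0,0,1]]'
python3 shot.py w5
python3 - <<'E'
from rig import capture; import cv2
p,d=capture("scene"); cv2.imwrite("pics/s5.png",cv2.resize(p[150:270,200:360,::-1],(800,600)))
E
```

```text
time_s: 6.5
eef_pos: [574.7, 291.4, 299.4]
ee_rot: [0.002, 0.761, 0.648, 0.004]
force: [0.3, 0.6, -0.9]
grip_width: 0.333
grip_force: 59.6
time_s: 7.8
eef_pos: [446.8, 94.6, 333.4]
ee_rot: [-0.0, 0.7, 0.714, 0.0]
force: [-0.1, 0.5, -0.7]
grip_width: 0.335
grip_force: 60.2
time_s: 8.4
eef_pos: [446.9, 94.7, 234.9]
ee_rot: [0.001, 0.699, 0.715, 0.001]
force: [-0.6, 0.1, -1.7]
grip_width: 0.33
grip_force: 60.2
w5 8.4 [446.9  94.7 234.9] [0.0009 0.6993 0.7148 0.0008]
```

View pics/w5.png

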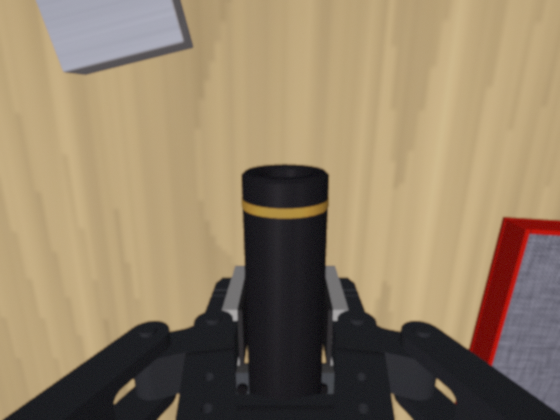

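The barrel sits straight in the fingers, at columns 243-327 with its far end at row 170. Next I'll measure its axis height, tilt and end position relative to the tool.

```bash
cat > bar.py <<'E'
import sys
from h import *
z=np.load(f"pics/{sys.argv[1]}.npz"); w=cloud(z["d"],dict(K=z["K"],camera_from_world=z["T"]));e=z["e"]
P=sel(w,e[2]-175,e[2]-120,(e[0]-25,e[0]+25,e[1]+10,e[1]+75))
print("end y rel",(P[:,1].max()-e[1]).round(1),"x edges",rect(P))
for y in range(20,60,6):
    Q=P[abs(P[:,1]-e[1]-y)<2]
    if len(Q)<20: continue
    r=lambda p: np.hypot(Q[:,0]-p[0],Q[:,2]-p[1])-15
    from scipy.optimize import least_squares
    s=least_squares(r,[e[0],e[2]-154],loss='soft_l1').x
    print(y,(s-e[[0,2]]).round(2),len(Q))
E
python3 bar.py w5
```

```text
end y rel 55.6 x edges (array([4.468e+02, 1.275e+02, 5.000e+01, 4.560e+01, 3.000e-01]), 14860)
20 [   0.76 -153.05] 863
26 [   0.6  -153.09] 889
32 [   0.45 -153.05] 936
38 [   0.33 -153.11] 975
44 [   0.23 -152.95] 1012
50 [ 1.30e-01 -1.53e+02] 1136
56 [  -0.25 -153.3 ] 1066
```

```bash
python3 -m crank '[[0,-0.011,0.2,0,0,0,1],[0,-0.011,0.266,0,0,0,1],[0,-0.011,0.266,0,0,0,1],[0,-0.011,0.266,0,0,0,1]]'
python3 -m crank '[[-0.1,0,0,0,0,0,1],[-0.2,0,0,0,0,0,1],[-0.25,0,0,0,0,0,1],[-0.3,0,0,0,0,0,1],[-0.35,0,0,0,0,0,1],[-0.35,0,0,0,0,0,1]]'
python3 -m crank '[[-0.03,0,0,0,0,0,1],[-0.06,0,0,0,0,0,1],[-0.08,0,0,0,0,0,1],[-0.08,0,0,0,0,0,1]]'
```

```text
time_s: 8.9
eef_pos: [445.5, 94.3, 207.7]
ee_rot: [0.0, 0.699, 0.715, 0.0]
force: [-0.6, 0.3, -1.7]
grip_width: 0.338
grip_force: 60.2
time_s: 9.5
eef_pos: [446.1, 58.7, 207.2]
ee_rot: [0.0, 0.7, 0.714, 0.0]
force: [0.5, 0.0, -1.6]
grip_width: 0.334
grip_force: 60.3
time_s: 9.9
eef_pos: [445.9, 53.6, 207.2]
ee_rot: [-0.002, 0.7, 0.714, 0.002]
force: [4.0, 30.8, 0.6]
grip_width: 0.334
grip_force: 60.5
```

It stopped at y≈54, about 102 mm out, with 31 N and the tip already inside the bore, so this is the barrel that stops short. It goes to the reject tray.

```bash
python3 -m crank '[[0.1,0,0,0,0,0,1],[0.3,0,0,0,0,0,1],[0.5,0,0,0,0,0,1],[0.5,0,0,0,0,0,1],[0.5,0,-0.3,0,0,0.085,1],[0.5,0,-0.6,0,0,0.085,1],[0.5,0,-0.6,0,0,0.085,1]]'
python3 -m crank '[[-0.18,0.45,0,0,0,0,1],[-0.36,0.9,0,0,0,0,1],[-0.36,0.98,0,0,0,0,1],[-0.36,0.98,0,0,0,0,1]]' >/dev/null
python3 -m crank '[[-0.18,0.45,0,0,0,0,1],[-0.36,0.9,0,0,0,0,1],[-0.36,0.98,0,0,0,0,1],[-0.36,0.98,0,0,0,0,1],[-0.36,0.98,0.4,0,0,0,1],[-0.36,0.98,0.7,0,0,0,1],[-0.36,0.98,0.7,0,0,0,1]]'
```

```text
time_s: 10.6
eef_pos: [445.8, 100.9, 270.1]
ee_rot: [0.002, 0.723, 0.691, 0.002]
force: [0.1, -0.1, -2.1]
grip_width: 0.336
grip_force: 60.2
time_s: 11.7
eef_pos: [635.0, 21.6, 193.1]
ee_rot: [-0.004, 0.723, 0.691, -0.003]
force: [-0.1, 0.1, -2.0]
grip_width: 0.334
grip_force: 60.4
```

```bash
python3 -m crank '[[0,0.02,0.1,0,0,0,1],[0,0.02,0.2,0,0,0,1],[0,0.02,0.2,0,0,0,1],[0,0.02,0.2,0,0,0,1]]'
python3 -m crank '[[0,0,0,0,0,0,0.5],[0,0,0,0,0,0,0.4],[0,0,0,0,0,0,0.4],[0,0,0,0,0,0,0.4],[0,0,-0.3,0,0,0,0.4],[0,0,-0.7,0,0,0,0.4],[0,0,-1,0,0,0,0.4],[0,0,-1,0,0,0,0.4]]'
python3 -m crank '[[0,0,-1,0,0,0,0],[0,0,-1,0,0,0,0],[0,0,-1,0,0,0,0]]'
python3 - <<'E'
from h import *
p,d=capture("top");i=camera_info("top");w=cloud(d,i)
P=w[150:215,230:310].reshape(-1,3);c=p[150:215,230:310].reshape(-1,3)
m=(c.max(1)<45)&(P[:,2]<45)&(P[:,2]>8);print("bar in tray",rect(P[m]),np.percentile(P[m][:,2],95))
cv2.imwrite("pics/t6.png",p[:,:,::-1])
E
```

```text
time_s: 12.1
eef_pos: [639.7, 20.4, 177.7]
ee_rot: [0.0, 0.723, 0.691, 0.0]
force: [-0.5, -0.2, -1.4]
grip_width: 0.336
grip_force: 60.4
time_s: 12.9
eef_pos: [640.2, 20.3, 282.0]
ee_rot: [0.003, 0.723, 0.691, 0.003]
force: [-0.5, -0.0, 0.6]
grip_width: 0.598
grip_force: 0.0
time_s: 13.2
eef_pos: [639.8, 20.4, 383.9]
ee_rot: [0.005, 0.723, 0.691, 0.004]
force: [0.3, -0.4, -0.5]
grip_width: 0.994
grip_force: 0.0Traceback (most recent call last):
  File "<stdin>", line 4, in <module>
    return _quantile_unchecked(
        a, q, axis, out, overwrite_input, method, keepdims, weights)
    return _ureduce(a,
                    func=_quantile_ureduce_func,
    ...<5 lines>...
                    overwrite_input=overwrite_input,
                    method=method)
    r = func(a, **kwargs)
    result = _quantile(arr,
                       quantiles=q,
    ...<2 lines>...
                       out=out,
                       weights=wgt)
    slices_having_nans = np.isnan(arr[-1, ...])
                                  ~~~^^^^^^^^^
IndexError: index -1 is out of bounds for axis 0 with size 0
```

```bash
python3 -m crank '[[0.5,-0.4,0,0,0,0,0],[1,-0.8,0,0,0,0,0],[1,-0.8,0,0,0,0,0],[1,-0.8,0,0,0,0,0]]' >/dev/null
python3 -m crank '[[0.5,-0.4,0,0,0,0.1,0],[1,-0.8,0,0,0,0.147,0],[1,-0.8,0,0,0,0.147,0],[1,-0.8,0,0,0,0.147,0],[1,-0.8,0,0,0,0.147,0]]'
python3 shot.py w6
python3 - <<'E'
from h import *
p,d=capture("top");i=camera_info("top");w=cloud(d,i)
P=w[155:210,240:304].reshape(-1,3);c=p[155:210,240:304].reshape(-1,3)
m=(c.max(1)<50)&(P[:,2]<45);print("bar in tray",rect(P[m]) if m.sum()>5 else m.sum(),np.sort(P[m][:,2])[-5:])
cv2.imwrite("pics/t6.png",p[:,:,::-1])
z=np.load("pics/w6.npz");w=cloud(z["d"],dict(K=z["K"],camera_from_world=z["T"]))
print("b",rect(sel(w,44,70,(450,530,220,390))))
cv2.imwrite("pics/j6.png",np.hstack([cv2.resize(cv2.imread("pics/w6.png"),(400,300)),cv2.resize(p[140:230,210:330,::-1],(400,300))]))
E
```

```text
time_s: 14.15
eef_pos: [489.3, 227.0, 376.2]
ee_rot: [-0.0, 0.761, 0.648, -0.001]
force: [0.5, -0.2, -0.2]
grip_width: 1.002
grip_force: 0.0
w6 14.15 [489.3 227.  376.2] [-1.000e-04  7.615e-01  6.482e-01 -6.000e-04]
bar in tray 0 []
b (array([485.7, 302.9, 110.1,  29.5,  80.7]), 5542)
```

View pics/j6.png

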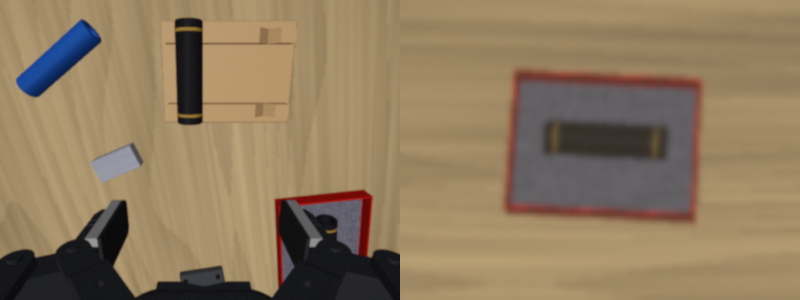

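The left half (wrist) shows the remaining barrel alone in the rack, and the right half (top) shows the reject lying inside the tray. I'll pick up the remaining barrel.

```bash
python3 -m crank '[[0.4,-0.1,0,0,0,0,0],[0.743,-0.157,0.2,0,0,0,0],[0.743,-0.157,0.6,0,0,0,0],[0.743,-0.157,0.9,0,0,0,0],[0.743,-0.157,0.9,0,0,0,0],[0.743,-0.157,0.9,0,0,0,0]]'
python3 -m crank '[[0,0,0.3,0,0,0,0],[0,0,0.6,0,0,0,0],[0,0,0.9,0,0,0,0],[0,0,0.9,0,0,0,0],[0,0,0.9,0,0,0,0]]'
python3 -m crank '[[0,0,0,0,0,0,0.5],[0,0,0,0,0,0,1],[0,0,0,0,0,0,1],[0,0,0,0,0,0,1],[0,0,0,0,0,0,1],[0,0,0,0,0,0,1],[0,0,0,0,0,0,1],[0,0,0,0,0,0,1]]' 60
```

```text
time_s: 14.85
eef_pos: [486.1, 302.6, 287.7]
ee_rot: [0.0, 0.762, 0.648, 0.0]
force: [0.8, 0.4, -0.1]
grip_width: 1.0
grip_force: 0.0
time_s: 15.35
eef_pos: [486.2, 303.2, 199.2]
ee_rot: [0.0, 0.762, 0.648, 0.001]
force: [-0.0, -0.0, -0.6]
grip_width: 0.998
grip_force: 0.0
time_s: 16.15
eef_pos: [485.2, 303.4, 197.9]
ee_rot: [0.0, 0.762, 0.648, 0.0]
force: [-3.5, 0.0, 6.7]
grip_width: 0.335
grip_force: 59.0
```

```bash
python3 -m crank '[[0,0,-0.2,0,0,0,1],[0,0,-0.6,0,0,0,1],[0,0,-0.8,0,0,-0.15,1],[0,0,-0.8,0,0,-0.231,1],[0,0,-0.8,0,0,-0.231,1]]' >/dev/null
python3 -m crank '[[-0.4,-0.1,0,0,0,0,1],[-0.8,-0.2,0,0,0,0,1],[-1,-0.22,0,0,0,0,1],[-1,-0.22,0,0,0,0,1]]' >/dev/null
python3 -m crank '[[-0.4,-0.1,0,0,0,0,1],[-0.8,-0.2,0,0,0,0,1],[-1,-0.22,0.2,0,0,0,1],[-1,-0.22,0.4,0,0,0,1],[-1,-0.22,0.4,0,0,0,1],[-1,-0.22,0.4,0,0,0,1]]'
python3 shot.py w7; python3 bar.py w7
```

```text
time_s: 17.65
eef_pos: [445.6, 103.0, 237.2]
ee_rot: [-0.0, 0.7, 0.714, -0.0]
force: [0.5, 0.4, -1.1]
grip_width: 0.329
grip_force: 59.7
w7 17.65 [445.6 103.  237.2] [-3.000e-04  6.998e-01  7.144e-01 -1.000e-04]
end y rel 55.2 x edges (array([4.456e+02, 1.356e+02, 5.000e+01, 4.520e+01, 1.000e-01]), 14248)
20 [   0.31 -156.52] 826
26 [   0.19 -156.53] 842
32 [ 5.0000e-02 -1.5655e+02] 895
38 [-5.0000e-02 -1.5653e+02] 925
44 [  -0.19 -156.38] 982
50 [  -0.27 -156.43] 1098
56 [  -0.89 -156.97] 784
```

```bash
python3 -m crank '[[0,0.006,0.2,0,0,0,1],[0,0.006,0.26,0,0,0,1],[0,0.006,0.26,0,0,0,1],[0,0.006,0.26,0,0,0,1]]'
python3 -m crank '[[-0.1,0,0,0,0,0,1],[-0.2,0,0,0,0,0,1],[-0.3,0,0,0,0,0,1],[-0.4,0,0,0,0,0,1],[-0.45,0,0,0,0,0,1],[-0.45,0,0,0,0,0,1]]'
python3 -m crank '[[-0.04,0,0,0,0,0,1],[-0.08,0,0,0,0,0,1],[-0.12,0,0,0,0,0,1],[-0.12,0,0,0,0,0,1]]'
```

```text
time_s: 18.1
eef_pos: [446.2, 102.6, 211.8]
ee_rot: [0.0, 0.7, 0.715, 0.0]
force: [0.1, 0.5, -0.6]
grip_width: 0.331
grip_force: 59.7
time_s: 18.7
eef_pos: [446.9, 56.6, 211.1]
ee_rot: [-0.0, 0.7, 0.714, -0.0]
force: [0.1, 0.9, -1.4]
grip_width: 0.33
grip_force: 59.7
time_s: 19.1
eef_pos: [447.2, 45.1, 211.1]
ee_rot: [0.0, 0.7, 0.714, 0.0]
force: [0.3, 0.4, -1.6]
grip_width: 0.333
grip_force: 59.7
```

It passed the stop point with no force, so this is the good barrel. I'll push it on to home.

```bash
python3 -m crank '[[-0.06,0,0,0,0,0,1],[-0.12,0,0,0,0,0,1],[-0.18,0,0,0,0,0,1],[-0.24,0,0,0,0,0,1],[-0.3,0,0,0,0,0,1],[-0.33,0,0,0,0,0,1],[-0.33,0,0,0,0,0,1]]'
python3 -m crank '[[-0.02,0,0,0,0,0,1],[-0.04,0,0,0,0,0,1],[-0.06,0,0,0,0,0,1],[-0.06,0,0,0,0,0,1]]'
```

```text
time_s: 19.8
eef_pos: [447.8, 12.0, 211.1]
ee_rot: [0.0, 0.7, 0.714, 0.0]
force: [0.5, -0.1, -0.7]
grip_width: 0.33
grip_force: 59.7
time_s: 20.2
eef_pos: [447.9, 7.0, 211.1]
ee_rot: [-0.001, 0.7, 0.714, 0.001]
force: [1.8, 8.5, -0.8]
grip_width: 0.336
grip_force: 59.8
```

```bash
python3 -m crank '[[0,0,0,0,0,0,1],[0,0,0,0,0,0,1],[0,0,0,0,0,0,1],[0.1,0,0,0,0,0,1],[0.3,0,0,0,0,0,1],[0.5,0,0,0,0,0,1],[0.75,0,0,0,0,0,1],[1,0,0,0,0,0,1],[1,0,0,0,0,0,1]]'
python3 -m crank '[[0.1,0,0,0,0,0,1],[0.1,0,-0.4,0,0,0,1],[0.1,0,-0.8,0,0,-0.1,1],[0.1,0,-0.8,0,0,-0.209,1],[0.1,0,-0.8,0,0,-0.209,1]]'
python3 -m crank '[[-0.4,0,0,0,0,0,1],[-0.85,0.018,0,0,0,0,1],[-0.85,0.018,0,0,0,0,1]]' >/dev/null
python3 -m crank '[[-0.4,0,0,0,0,0,1],[-0.85,0.018,0,0,0,0,1],[-0.85,0.018,0,0,0,0,1]]' >/dev/null
python3 -m crank '[[-0.4,0,0,0,0,0,1],[-0.85,0.018,0,0,0,0,1],[-0.85,0.018,0,0,0,0,1]]' >/dev/null
python3 -m crank '[[-0.4,0,0,0,0,0,1],[-0.85,0.018,0,0,0,0,1],[-0.85,0.018,0,0,0,0,1]]' >/dev/null
python3 -m crank '[[-0.4,0,0,0,0,0,1],[-0.85,0.018,0,0,0,0,1],[-0.85,0.018,0,0,0,0,1],[-0.85,0.018,0,0,0,0,1],[-0.85,0.018,0,0,0,0,1]]'
python3 shot.py w8
```

```text
time_s: 21.1
eef_pos: [445.4, 108.8, 211.1]
ee_rot: [-0.0, 0.699, 0.715, 0.0]
force: [0.2, -0.8, -2.1]
grip_width: 0.333
grip_force: 59.7
time_s: 21.6
eef_pos: [445.7, 116.4, 291.8]
ee_rot: [0.001, 0.639, 0.769, 0.001]
force: [0.4, 0.1, -1.9]
grip_width: 0.334
grip_force: 60.0
time_s: 23.3
eef_pos: [532.7, -298.3, 290.5]
ee_rot: [-0.001, 0.639, 0.769, 0.0]
force: [0.1, 0.4, -1.1]
grip_width: 0.335
grip_force: 60.0
w8 23.3 [ 532.7 -298.3  290.5] [-9.000e-04  6.388e-01  7.694e-01  1.000e-04]
```

```bash
python3 -m crank '[[-0.014,0,0.3,0,0,0,1],[-0.014,0,0.6,0,0,0,1],[-0.014,0,0.75,0,0,0,1],[-0.014,0,0.75,0,0,0,1],[-0.014,0,0.75,0,0,0,1],[-0.014,0,0.75,0,0,0,1]]'
python3 -m crank '[[0,0,0.02,0,0,0,1],[0,0,0.04,0,0,0,1],[0,0,0.06,0,0,0,1],[0,0,0.06,0,0,0,1],[0,0,0.06,0,0,0,1]]'
```

```text
time_s: 23.95
eef_pos: [533.3, -301.1, 217.8]
ee_rot: [0.001, 0.639, 0.769, 0.0]
force: [0.1, 0.0, -1.4]
grip_width: 0.334
grip_force: 60.0
time_s: 24.45
eef_pos: [532.9, -301.1, 210.0]
ee_rot: [-0.0, 0.639, 0.769, 0.0]
force: [-0.7, -0.6, -1.5]
grip_width: 0.33
grip_force: 60.0
```

```bash
for k in 1 2; do python3 -m crank '[[0,0,0.01,0,0,0,1],[0,0,0.01,0,0,0,1],[0,0,0.01,0,0,0,1]]' | sed -n 2,4p; done
python3 -m crank '[[0,0,0.008,0,0,0,1],[0,0,0.008,0,0,0,1],[0,0,0.008,0,0,0,1]]'; python3 -c "
from rig import status; print(status.sense()['wrist_torque'])"
```

```text
eef_pos: [532.9, -301.1, 209.1]
ee_rot: [0.0, 0.639, 0.769, 0.0]
force: [-0.1, -0.0, -1.2]
eef_pos: [532.9, -301.1, 208.1]
ee_rot: [0.0, 0.639, 0.769, -0.0]
force: [0.0, 0.2, -1.6]
time_s: 25.35
eef_pos: [532.9, -301.1, 208.1]
ee_rot: [0.0, 0.639, 0.769, -0.0]
force: [-2.1, 1.3, 6.0]
grip_width: 0.331
grip_force: 60.8
[ 0.20357952  0.41562489 -0.00664234]
```

```bash
python3 -m crank '[[0.002,-0.002,0.003,0,0,0,1],[0.002,-0.002,0.003,0,0,0,1],[0.002,-0.002,0.003,0,0,0,1],[0.002,-0.002,0.003,0,0,0,1]]'; python3 -c "
from rig import status; print(status.sense()['wrist_torque'])"
```

```text
time_s: 25.75
eef_pos: [532.8, -301.0, 208.0]
ee_rot: [0.001, 0.639, 0.769, -0.0]
force: [-2.5, 1.6, 6.9]
grip_width: 0.33
grip_force: 60.9
[ 0.21996939  0.30850826 -0.01584139]
```

```bash
python3 -m crank '[[0.002,-0.003,0.002,0,0,0,1],[0.002,-0.003,0.002,0,0,0,1],[0.002,-0.003,0.002,0,0,0,1],[0.002,-0.003,0.002,0,0,0,1],[0.002,-0.003,0.002,0,0,0,1],[0.002,-0.003,0.002,0,0,0,1]]'; python3 -c "
from rig import status; print(status.sense()['wrist_torque'])"; python3 shot.py w9
python3 - <<'E'
from h import *
z=np.load("pics/w9.npz");w=cloud(z["d"],dict(K=z["K"],camera_from_world=z["T"]))
p,d=capture("scene");cv2.imwrite("pics/f.png",np.hstack([cv2.resize(cv2.imread("pics/w9.png"),(400,300)),cv2.resize(p[170:290,150:310,::-1],(400,300))]))
E
```

```text
time_s: 26.35
eef_pos: [532.6, -300.9, 208.0]
ee_rot: [0.001, 0.639, 0.769, 0.0]
force: [-1.9, 1.1, 6.2]
grip_width: 0.328
grip_force: 60.9
[0.15193382 0.14940853 0.02526242]
w9 26.35 [ 532.6 -300.9  208. ] [0.001  0.6388 0.7694 0.    ]
```

View pics/f.png

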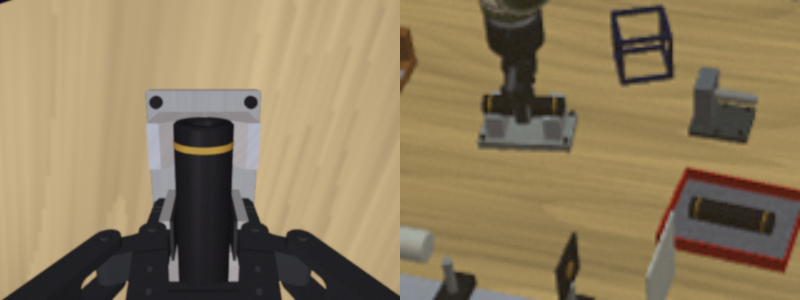

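The barrel is seated centrally in the V (left half) and the reject is in the tray (right half). I'll raise the press to about 10 N and check it holds steady.

```bash
python3 -m crank '[[0.002,-0.002,0.005,0,0,0,1],[0.002,-0.002,0.005,0,0,0,1],[0.002,-0.002,0.005,0,0,0,1],[0.002,-0.002,0.005,0,0,0,1],[0.002,-0.002,0.005,0,0,0,1],[0.002,-0.002,0.005,0,0,0,1]]'
python3 -m crank '[[0,0,0,0,0,0,1],[0,0,0,0,0,0,1],[0,0,0,0,0,0,1],[0,0,0,0,0,0,1],[0,0,0,0,0,0,1],[0,0,0,0,0,0,1]]'; python3 -c "
from rig import status; print(status.sense()['wrist_torque'])"
```

```text
time_s: 27.05
eef_pos: [532.5, -300.9, 208.0]
ee_rot: [0.002, 0.639, 0.769, 0.0]
force: [-0.9, 1.3, 8.5]
grip_width: 0.332
grip_force: 61.2
time_s: 27.65
eef_pos: [532.5, -300.9, 208.0]
ee_rot: [0.002, 0.639, 0.769, 0.0]
force: [-0.5, 0.4, 10.5]
grip_width: 0.332
grip_force: 61.2
[0.22498281 0.20718434 0.00808776]
```

```bash
python3 -c "
from rig import ticket; print(ticket.finish_job())"
```

```text
the job is handed in; nothing more can be done
None
```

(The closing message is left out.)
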